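# Slide the ash boats into the bays of their own length

## Robot

A 6-joint arm with a two-finger parallel gripper is mounted at the origin on the work surface. World frame = base frame: x ahead of the robot, y to its left, z up, the work surface at z = 0. Lengths are in m, angles in rad, forces in N, time in s.
With the tool pointing down it reaches from about 0.375 to 0.975 m from the base axis. Payload 3.8 kg.
Tool frame: the origin (TCP) lies midway between the tips of the shut fingers; the grasp point (between the pads) lies 19 mm behind it; z points along the fingers, y is the line along which they close (so a half turn about z gives the same grasp; the last joint's range is limited). The gripper opens to 85 mm and grips with 20 to 120 N. Pads are 22 mm wide; open, the fingers measure 114 mm over their backs; the gripper's body (76 mm by 85 mm) begins 54 mm behind the grasp point. The pads swing forward as they close: fully open they stand 13 mm farther back than shut.
Start: joints at [1.188, 0.264, 1.604, -0, 1.274, -0.037], TCP at [0.229, 0.635, 0.231] pointing down, gripper open.
Joint ranges: [-2.63, 2.63], [-0.94, 2.18], [0.31, 2.57], [-1.31, 4.45], [0, 2.66], [-2.55, 2.55]. Speed limits (rad/s): [2.57, 2.57, 3.14, 3.14, 3.14, 3.14].

## Interface

Orientations are given as a 3x3 rotation matrix whose columns are the frame's x, y, z axes.
In Python, from workcell import r gives the robot as it stands.
- The arm moves only by the shell command python3 -m pendant 'ROWS'. ROWS is JSON, a list of rows, each an object with "slide": the shift along the tool's x, y, z each as a share of 0.2 m, from -1 to 1, a list of three; "turn": the turn about the tool's z as a share of pi/2 rad, from -1 to 1; "claw": the closure, from 0 (fully open) to 1 (shut). A call has 1 to 20 rows; each row is the pose to reach, as a shift and turn from the pose commanded when the call began, along the tool's axes at that moment; what a row does not reach only later rows make up. A row lasts 1/8 s, in which the tool goes at most 62.5 mm and 10.7 degrees, less where a joint would pass 70% of its speed; a pose out of reach is approached as far as the arm can. A call with a number of a shift or a turn outside -1 to 1 is refused whole. A call with a gripper value outside its range is refused whole. The fingers move at their own pace and stop on an object; the grip force is fixed at half the most. Time passes only in rows, so rows that repeat a pose let the fingers close. It gives the time, the measured TCP pose, the force, the opening and the grip force at its end, in the units of the state.
- r.read_state(): the state, without advancing time (a new reading comes with each control period).
- r.grab_frame(name): name is "side" or "top" or "wrist"; returns the picture (420x560x3 uint8, red, green, blue); there is no depth.
- r.camera_model(name): a dict with "intrinsics" (3x3 intrinsics, pixels), "R" (3x3) and "t" (3): a world point X has camera coordinates R X + t. Camera axes: x right, y down, z forward; pixel columns grow to the right and rows downward; lengths in m; the calibration is good to about 2 mm. A picture is of the moment at which its call begins: read the wrist's pose just before it. camera_model takes no time and is no camera call; for the wrist camera it gives the pose at the moment of the call.
- r.finish_job(): hands the job in; it is judged then, once.
The state is a dict: "time_s": time; "qpos": joint angles; "dq": joint speeds; "joint_torque": joint torques, N m; "tool_pos": TCP position; "tcp_rot": TCP orientation; "force": force on the tool from outside, world axes, zero at the start; "ft_torque": the same for the moment, N m; "finger_gap": opening from 0.0 (shut) to 1.0 (fully open); "grip_force": force on a finger pad.
Only numpy, scipy, OpenCV 4.12 (cv2) and the standard library are available. Lean on these libraries where they do the work, as an engineer would, in place of code of your own. Each camera call takes 0.05 s, during which the arm holds its last target. There are 200 camera calls.

## Task

Sort the three white ceramic ash boats by length: slide each one along the bench into the steel bay of the rack that fits its length, squarely and fully home against the back stop. Keep the boats flat on the bench, do not lift or tip them, and leave the bottle, the jar and the dish where they are.

Things in the scene. Friction and masses are not known exactly. Their poses are not given: they have to be found in the camera images.
- boat_short: white ceramic ash boat (open rectangular dish), the short one of three alike: 65 mm long along its y, 48 mm wide along its x, 20 mm high; walls and floor 4 mm thick, so its open cavity is 57 x 40 mm and 16 mm deep. Lies flat on the bench. Origin: centre of its underside; z up. About 72 g.
- bay_short: fixed steel bay for the 65 mm boat: 72 mm wide inside (y), side walls 18 mm high, 5 mm thick, no floor, open to its -x (robot side); flared mouth from x = -38 mm, straight walls from -26 mm to the back stop's face at +24 mm. Origin: on the bench, where the boat's centre is when home; a homed boat's long axis is along y. Three bays side by side, 140 mm apart, in any order.
- boat_middle: white ceramic ash boat (open rectangular dish), the middle one of three alike: 90 mm long along its y, 48 mm wide along its x, 20 mm high; walls and floor 4 mm thick, so its open cavity is 82 x 40 mm and 16 mm deep. Lies flat on the bench. Origin: centre of its underside; z up. About 99 g.
- bay_middle: fixed steel bay for the 90 mm boat: 97 mm wide inside (y), side walls 18 mm high, 5 mm thick, no floor, open to its -x (robot side); flared mouth from x = -38 mm, straight walls from -26 mm to the back stop's face at +24 mm. Origin: on the bench, where the boat's centre is when home; a homed boat's long axis is along y. Three bays side by side, 140 mm apart, in any order.
- boat_long: white ceramic ash boat (open rectangular dish), the long one of three alike: 115 mm long along its y, 48 mm wide along its x, 20 mm high; walls and floor 4 mm thick, so its open cavity is 107 x 40 mm and 16 mm deep. Lies flat on the bench. Origin: centre of its underside; z up. About 127 g.
- bay_long: fixed steel bay for the 115 mm boat: 122 mm wide inside (y), side walls 18 mm high, 5 mm thick, no floor, open to its -x (robot side); flared mouth from x = -38 mm, straight walls from -26 mm to the back stop's face at +24 mm. Origin: on the bench, where the boat's centre is when home; a homed boat's long axis is along y. Three bays side by side, 140 mm apart, in any order.
- reagent_bottle: white plastic reagent bottle with a blue cap, 60 mm across, 130 mm high, standing; origin: centre of its underside. A bystander: leave it where it is.
- amber_jar: amber glass jar with a black lid, 64 mm across, 85 mm high, standing; origin: centre of its underside. A bystander: leave it where it is.
- steel_dish: round shallow steel dish, 120 mm across, 25 mm high; origin: centre of its underside. A bystander: leave it where it is.
Things that resemble listed ones, but are neither listed nor needed, are in the scene too. What is shaped like the boat_long but green or yellow is not meant.

How it is judged:
By the outcome, as a careful person would: the job done as asked, in the order asked, and still so for the second after the job is handed in, with the robot touching nothing.
It also fails if it takes over 70 s, if anything falls off the work surface, if the arm or the gripper's body presses on something with over 40 N, if the wrist force passes 120 N, or if a joint passes its speed limit or range.

## Working session

There is one attempt and no reset: what is moved stays moved. The work goes in short steps, Python scripts to look and compute and a shell command to move; the robot and the scene stay as the last step left them, time stands still between calls to the robot, and variables do not carry over. Pictures are saved under pics/ and viewed, at most 10 in all, crops included, and the job is handed in when it is done.

```bash
mkdir -p pics; ls
python3 - <<'E'
from workcell import r
import cv2,numpy as np
s=r.read_state();print(s['time_s'],s['tool_pos'],np.round(s['tcp_rot'],3).tolist())
for n in('top','side'):
    cv2.imwrite(f'pics/{n}0.png',r.grab_frame(n)[:,:,::-1])
    c=r.camera_model(n);print(n,np.round(c['intrinsics'],1).tolist(),np.round(c['R'],3).tolist(),np.round(c['t'],3).tolist())
E
```

```text
pics
0.0 [0.22846554 0.6343535  0.22992417] [[-0.941, 0.339, -0.001], [0.339, 0.941, -0.002], [0.0, -0.002, -1.0]]
top [[449.9, 0.0, 266.0], [0.0, 449.9, 210.3], [0.0, 0.0, 1.0]] [[-0.001, -1.0, 0.001], [-0.978, 0.001, -0.207], [0.207, -0.001, -0.978]] [-0.007, 0.468, 1.247]
side [[426.8, 0.0, 277.4], [0.0, 426.8, 215.3], [0.0, 0.0, 1.0]] [[0.97, -0.245, -0.009], [-0.121, -0.449, -0.885], [0.213, 0.86, -0.465]] [-0.458, 0.101, 0.885]
```

View pics/top0.png

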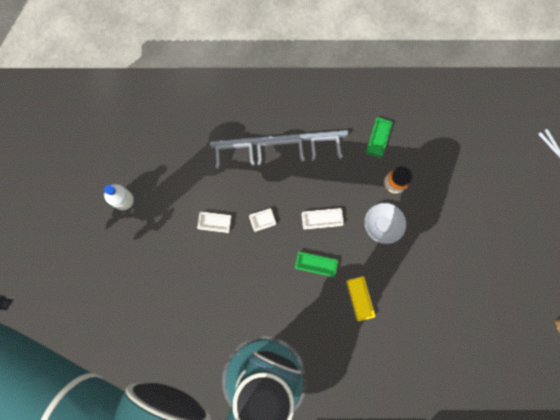

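View pics/side0.png

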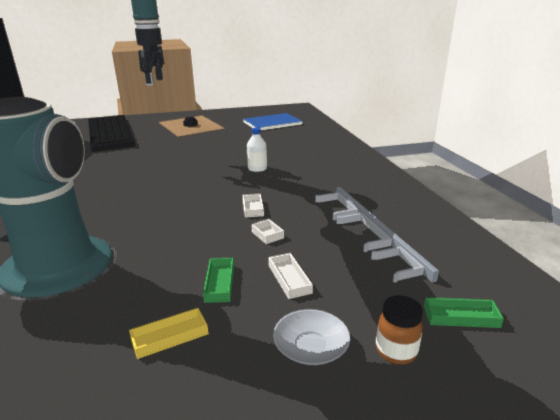

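Run:
```python
import cv2
a=cv2.imread('pics/top0.png')[120:240,190:350];cv2.imwrite('pics/top0c.png',cv2.resize(a,None,fx=5,fy=5,interpolation=cv2.INTER_CUBIC))
b=cv2.imread('pics/side0.png')[180:310,230:440];cv2.imwrite('pics/side0c.png',cv2.resize(b,(798,494),interpolation=cv2.INTER_CUBIC))
```

```text
(no output)
```

View pics/top0c.png

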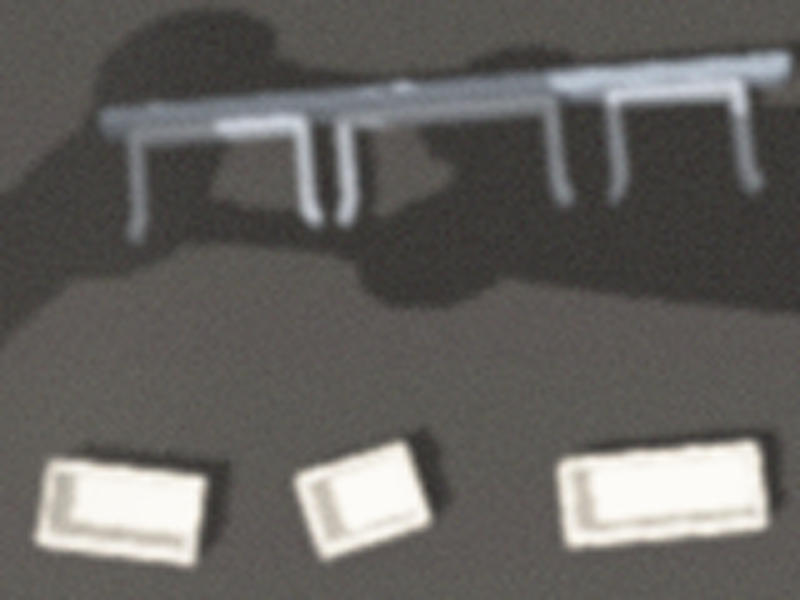

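View pics/side0c.png

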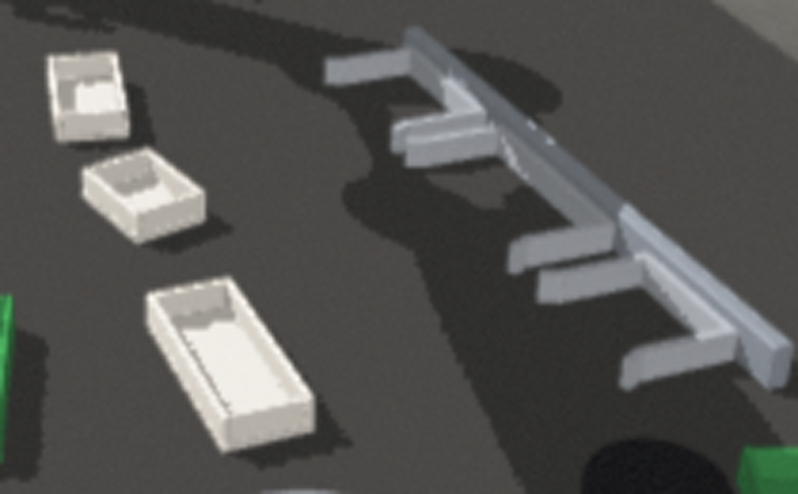

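```bash
cat > h.py <<'E'
from workcell import r
import numpy as np, cv2
def P(n):
    c=r.camera_model(n);return np.array(c['intrinsics'])@np.c_[c['R'],c['t']]
def tri(a,b,na='top',nb='side'):
    X=cv2.triangulatePoints(P(na),P(nb),np.float64(a).T,np.float64(b).T);return (X[:3]/X[3]).T
def onz(n,uv,z):
    M=P(n);H=np.c_[M[:,0],M[:,1],M[:,2]*z+M[:,3]]
    q=np.linalg.solve(H,np.c_[np.float64(uv),np.ones(len(uv))].T);return (q[:2]/q[2]).T
E
python3 - <<'E'
from h import *
np.set_printoptions(precision=4,suppress=True)
T=lambda l:np.float64(l)/5+[190,120]-.4*0
S=lambda l:np.float64(l)/3.8+[230,180]
D={'mid':([(48,460),(208,473),(195,565),(36,545)],[(118,53),(129,115),(52,118),(47,57)]),
'short':([(295,480),(403,440),(432,522),(325,560)],[(147,149),(205,190),(135,213),(82,178)]),
'long':([(558,462),(757,440),(768,525),(568,548)],[(232,279),(313,402),(225,423),(146,294)]),
'tips':([(135,236),(318,220),(345,220),(567,203),(617,198),(755,190)],[(326,60),(392,125),(407,143),(510,243),(539,278),(625,355)])}
for k,(a,b) in D.items():
    X=tri(T(a),S(b));print(k);print(X)
    z=.018 if k=='tips' else .02
    for n,q in(('top',T(a)),('side',S(b))):
        Y=onz(n,q,z);print(n,Y.tolist() if k=='tips' else '',Y.mean(0))
        if k!='tips':
            d=(Y[1]+Y[2]-Y[0]-Y[3])/2; e=(Y[0]+Y[1]-Y[2]-Y[3])/2
            print(' L',np.hypot(*d),'W',np.hypot(*e),'yaw',np.degrees(np.arctan2(d[0],-d[1])))
E
```

```text
mid
[[0.4724 0.1881 0.0172]
 [0.462  0.0939 0.0168]
 [0.4096 0.1004 0.0177]
 [0.4222 0.1937 0.0177]]
top  [0.4386 0.1439]
 L 0.09417927528721899 W 0.05304523061519274 yaw -6.03769307761574
side  [0.4433 0.1393]
 L 0.09497909929224534 W 0.04961495753934717 yaw -8.011011651012359
short
[[ 0.4597  0.0423  0.0181]
 [ 0.4817 -0.0212  0.0208]
 [ 0.4339 -0.0381  0.0216]
 [ 0.4137  0.0246  0.0135]]
top  [0.4446 0.0021]
 L 0.067168459806239 W 0.051353443044823505 yaw 20.21339551851904
side  [ 0.4495 -0.0003]
 L 0.05805856084965164 W 0.05047595450341741 yaw 21.82903095035319
long
[[ 0.4707 -0.1129  0.0169]
 [ 0.4809 -0.2301  0.0189]
 [ 0.4326 -0.2351  0.0188]
 [ 0.4203 -0.1178  0.0185]]
top  [ 0.4485 -0.1734]
 L 0.1181971204569068 W 0.05130729848877718 yaw 6.469470449423409
side  [ 0.4531 -0.176 ]
 L 0.11613347596211579 W 0.04681199448169551 yaw 4.700757681035688
tips
[[ 0.61    0.1396  0.0167]
 [ 0.6178  0.0294  0.0202]
 [ 0.6207  0.0129  0.0149]
 [ 0.6297 -0.1212  0.0193]
 [ 0.6338 -0.1518  0.0147]
 [ 0.6387 -0.2353  0.0197]]
top [[0.6070646725627752, 0.1398975930589757], [0.6170238982856443, 0.029748423172571106], [0.6170080625768078, 0.013464319248380322], [0.6276082395348636, -0.12063214359209197], [0.6307416983437216, -0.150913598828983], [0.6357278235100088, -0.2345147680343126]] [ 0.6225 -0.0538]
side [[0.6122368214248352, 0.1379782395407517], [0.6213967178978144, 0.03390521917357763], [0.6217106250578656, 0.008421738485367114], [0.633854676577565, -0.11850807823984312], [0.6338546775370735, -0.15588500436348524], [0.6445758413669125, -0.23233641309181308]] [ 0.6279 -0.0544]
```

Boats in the top view: the one at (214,222) is 94 mm long, so middle; (263,220) is about 65 mm, so short; (323,218) is 117 mm, so long. The green and yellow ones are excluded by colour. The bays from the left are middle (mouth 110 mm), long (134 mm) and short (84 mm), with the rack yawed about 4.7°. Heights triangulate to 17–20 mm, as they should. I'll hover over the short boat.

```bash
python3 -m pendant '[{"slide":[-0.67,-0.89,0],"turn":0,"claw":0},{"slide":[-0.67,-0.89,0],"turn":0,"claw":0},{"slide":[-0.67,-0.89,0],"turn":0,"claw":0},{"slide":[-0.67,-0.89,0],"turn":0,"claw":0}]' | tail -c 300
python3 -m pendant '[{"slide":[-0.67,-0.89,0],"turn":0,"claw":0},{"slide":[-0.67,-0.89,0],"turn":0,"claw":0},{"slide":[-0.67,-0.89,0],"turn":0,"claw":0},{"slide":[-0.67,-0.89,0],"turn":0,"claw":0}]' | tail -c 300
python3 -m pendant '[{"slide":[-0.67,-0.89,0],"turn":0.55,"claw":0.4},{"slide":[-0.67,-0.89,0],"turn":0.55,"claw":0.4},{"slide":[-0.67,-0.89,0],"turn":0.55,"claw":0.4},{"slide":[-0.67,-0.89,0],"turn":0.55,"claw":0.4},{"slide":[-0.67,-0.89,0],"turn":0.55,"claw":0.4},{"slide":[-0.67,-0.89,0],"turn":0.55,"claw":0.4}]'
python3 - <<'E'
from h import *
s=r.read_state();print(s['time_s'],s['tool_pos'],np.round(s['tcp_rot'],3).tolist(),s['finger_gap'],s['force'])
c=r.camera_model('wrist');np.savez('w1.npz',**{k:np.array(v) for k,v in c.items()});print(-np.array(c['R']).T@c['t'],np.round(c['R'],2).tolist())
cv2.imwrite('pics/w1.png',r.grab_frame('wrist')[:,:,::-1])
E
```

```text
time_s: 0.6
tool_pos: [0.2946, 0.4192, 0.2306]
tcp_rot: [[-0.94, 0.34, -0.001], [0.34, 0.94, -0.001], [-0.0, -0.002, -1.0]]
force: [0.5, 0.2, -0.2]
finger_gap: 1.002
grip_force: 0.0
time_s: 1.1
tool_pos: [0.3602, 0.2067, 0.2309]
tcp_rot: [[-0.94, 0.341, -0.0], [0.341, 0.94, -0.001], [-0.0, -0.001, -1.0]]
force: [-0.3, -0.1, 0.2]
finger_gap: 1.0
grip_force: 0.0
time_s: 1.85
tool_pos: [0.4257, -0.0041, 0.2308]
tcp_rot: [[-0.353, 0.936, -0.001], [0.936, 0.353, 0.0], [0.0, -0.001, -1.0]]
force: [0.2, 0.2, -1.0]
finger_gap: 0.604
grip_force: 0.0
1.85 [ 0.42565284 -0.00412431  0.23082135] [[-0.353, 0.936, -0.001], [0.936, 0.353, 0.0], [0.0, -0.001, -1.0]] 0.6040567244016849 [ 0.17951105  0.19525827 -1.02081819]
[0.40193206 0.05947486 0.37301994] [[0.94, 0.35, -0.0], [0.34, -0.9, 0.27], [0.09, -0.25, -0.96]]
```

View pics/w1.png

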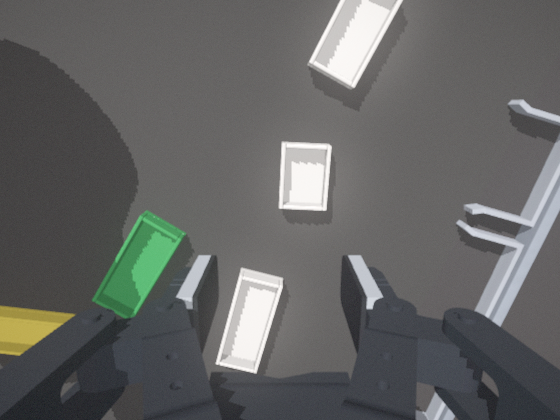

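The short boat is at (305,176), middle at (355,40), long at (250,320); rack wall tips are at (512,104), (468,209), (461,225).

Run:
```python
from h import *
np.set_printoptions(precision=4,suppress=True)
# order A(+x+y) B(+x-y) C(-x-y) D(-x+y)
for k,q in {'short':[(331,145),(327,210),(279,208),(281,143)],'long':[(283,282),(256,372),(218,362),(243,270)]}.items():
    Y=onz('wrist',q,.02);d=(Y[1]+Y[2]-Y[0]-Y[3])/2;e=(Y[0]+Y[1]-Y[2]-Y[3])/2
    f=np.arctan2(d[0],-d[1]);print(k,Y.mean(0),'L',np.hypot(*d),'W',np.hypot(*e),'yaw',np.degrees(f),'rearwall',Y.mean(0)-.022*np.array([np.cos(f),np.sin(f)]))
print(onz('wrist',[(512,104),(468,209),(461,225)],.018))
# height check of short by top+wrist
T=np.float64([(295,480),(403,440),(432,522),(325,560)])/5+[190,120]
print(tri(T,[(331,145),(327,210),(279,208),(281,143)],'top','wrist'))
```

```text
short [0.4488 0.0056] L 0.06461173440932727 W 0.048074786512214036 yaw 19.26771187074534 rearwall [ 0.428  -0.0017]
long [ 0.453  -0.1671] L 0.11798366474550138 W 0.04471819084371159 yaw 5.544380595673159 rearwall [ 0.4312 -0.1692]
[[0.6044 0.1386]
 [0.6154 0.0338]
 [0.617  0.0162]]
[[ 0.4637  0.0431 -0.0084]
 [ 0.4854 -0.0212  0.0021]
 [ 0.4375 -0.0389 -0.0068]
 [ 0.4165  0.0253 -0.0228]]
```

```bash
python3 -m pendant '[{"slide":[0,0,0.5],"turn":0,"claw":0.7},{"slide":[0,0,0.8],"turn":0,"claw":0.7},{"slide":[0,0,0.95],"turn":0,"claw":0.7},{"slide":[0,0,0.95],"turn":0,"claw":0.7}]'
python3 -m pendant '[{"slide":[0,0,0.06],"turn":0,"claw":0.7},{"slide":[0,0,0.12],"turn":0,"claw":0.7},{"slide":[0,0,0.16],"turn":0,"claw":0.7},{"slide":[0,0,0.16],"turn":0,"claw":0.7}]'
python3 - <<'E'
from h import *
cv2.imwrite('pics/w2.png',r.grab_frame('wrist')[:,:,::-1])
E
```

```text
time_s: 2.4
tool_pos: [0.4202, -0.0026, 0.0367]
tcp_rot: [[-0.356, 0.934, -0.012], [0.934, 0.356, 0.001], [0.005, -0.011, -1.0]]
force: [0.5, 0.7, -0.0]
finger_gap: 0.302
grip_force: 0.0
time_s: 2.9
tool_pos: [0.4261, -0.0036, 0.0094]
tcp_rot: [[-0.353, 0.935, 0.0], [0.935, 0.353, -0.0], [-0.0, 0.0, -1.0]]
force: [-0.4, 0.5, -0.7]
finger_gap: 0.302
grip_force: 0.0
```

View pics/w2.png

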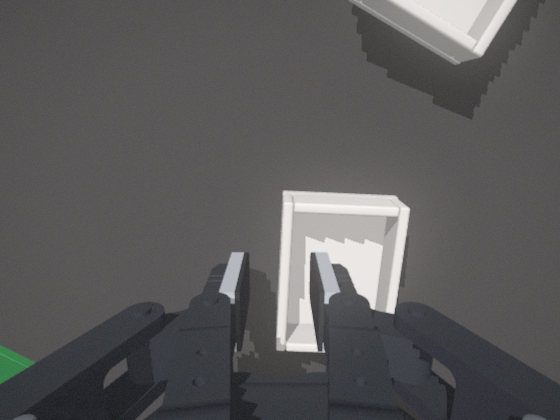

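The fingers straddle the short boat's rear wall (px 284, between the pads at 240 and 316), with no contact. Closing.

```bash
python3 -m pendant '[{"slide":[0,0,0],"turn":0,"claw":1},{"slide":[0,0,0],"turn":0,"claw":1},{"slide":[0,0,0],"turn":0,"claw":1},{"slide":[0,0,0],"turn":0,"claw":1}]'
python3 - <<'E'
from h import *
s=r.read_state();p=s['tool_pos'];R=np.array(s['tcp_rot'])
th=np.radians(4.7);u=np.array([np.cos(th),np.sin(th)])
bay=np.array([.674,-.190])
for d in(.075,.0):
    t=bay-(d+.022)*u
    w=np.array([*t,p[2]])-p;print(d,t,R.T@w/.2)
print(np.degrees(np.arctan2(R[1,1],R[0,1])))
E
```

```text
time_s: 3.45
tool_pos: [0.4266, -0.0037, 0.0099]
tcp_rot: [[-0.353, 0.936, 0.001], [0.936, 0.353, -0.0], [-0.001, 0.001, -1.0]]
force: [-0.7, 0.5, 6.3]
finger_gap: 0.024
grip_force: 60.3
0.075 [ 0.57732617 -0.19794804] [-1.17488792e+00  3.61649577e-01  9.61117415e-04]
0.0 [ 0.65207398 -0.19180265] [-1.27819094  0.72213996  0.00137152]
20.690338362049424
```

```bash
python3 -m pendant '[{"slide":[-0.08,0.08,0],"turn":0,"claw":1},{"slide":[-0.17,0.17,0],"turn":0.03,"claw":1},{"slide":[-0.26,0.26,0],"turn":0.07,"claw":1},{"slide":[-0.35,0.35,0],"turn":0.11,"claw":1},{"slide":[-0.44,0.44,0],"turn":0.15,"claw":1},{"slide":[-0.51,0.5,0],"turn":0.18,"claw":1},{"slide":[-0.51,0.5,0],"turn":0.18,"claw":1}]'
python3 - <<'E'
from h import *
s=r.read_state();p=s['tool_pos'];R=np.array(s['tcp_rot'])
th=np.radians(4.7);u=np.array([np.cos(th),np.sin(th)])
bay=np.array([.674,-.190])
for d in(.075,.0):
    t=bay-(d+.022)*u
    w=np.array([*t,p[2]])-p;print(d,t,R.T@w/.2)
print(np.degrees(np.arctan2(R[1,1],R[0,1])))
E
```

```text
time_s: 4.32
tool_pos: [0.5577, -0.0644, 0.01]
tcp_rot: [[-0.078, 0.997, 0.003], [0.997, 0.078, -0.001], [-0.001, 0.003, -1.0]]
force: [2.5, -1.0, 4.2]
finger_gap: 0.024
grip_force: 59.9
0.075 [ 0.57732617 -0.19794804] [-0.67316477  0.04572203  0.00076232]
0.0 [ 0.65207398 -0.19180265] [-0.67163302  0.42071724  0.00187925]
4.466123912146438
```

```bash
python3 -m pendant '[{"slide":[-0.12,0,0],"turn":0,"claw":1},{"slide":[-0.26,0,0],"turn":0,"claw":1},{"slide":[-0.4,0,0],"turn":0,"claw":1},{"slide":[-0.54,0.02,0],"turn":0,"claw":1},{"slide":[-0.67,0.03,0],"turn":0,"claw":1},{"slide":[-0.67,0.03,0],"turn":0,"claw":1},{"slide":[-0.67,0.03,0],"turn":0,"claw":1}]'
python3 - <<'E'
from h import *
cv2.imwrite('pics/w3.png',r.grab_frame('wrist')[:,:,::-1])
E
```

```text
time_s: 5.2
tool_pos: [0.5727, -0.1974, 0.01]
tcp_rot: [[-0.078, 0.997, 0.002], [0.997, 0.078, -0.001], [-0.002, 0.002, -1.0]]
force: [1.7, -3.5, 5.2]
finger_gap: 0.025
grip_force: 60.1
```

View pics/w3.png

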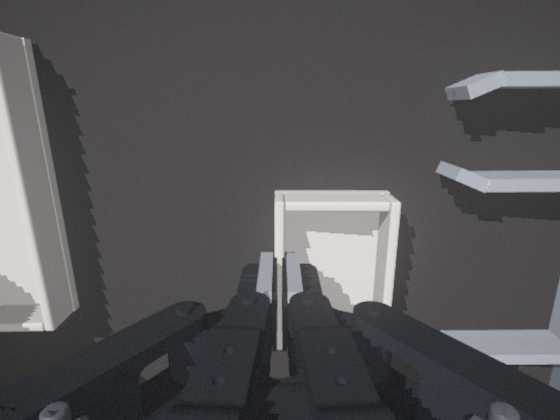

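Run:
```python
from h import *
np.set_printoptions(precision=4,suppress=True)
g=r.grab_frame('wrist').mean(2)
for c in(320,360,520,550):
    print(c,np.int32(g[165:215,c]).tolist() if 1 else '')
for c in(500,540): print(c,np.int32(g[322:370,c]).tolist())
s=r.read_state();th=np.radians(4.5);n=np.array([-np.sin(th),np.cos(th)])
q=lambda uv,z:(onz('wrist',uv,z)-s['tool_pos'][:2])@n
print(q([(300,204),(380,205.5)],.02),q([(500,190),(550,190)],.018),q([(480,346),(550,346)],.018))
```

```text
320 [87, 88, 85, 87, 86, 89, 88, 87, 88, 88, 89, 87, 87, 88, 91, 89, 93, 90, 94, 89, 93, 91, 91, 92, 105, 165, 191, 198, 196, 190, 191, 191, 191, 191, 194, 194, 202, 220, 226, 223, 219, 218, 215, 213, 209, 189, 160, 160, 165, 165]
360 [87, 87, 86, 86, 84, 90, 85, 86, 88, 90, 86, 87, 88, 88, 91, 93, 90, 89, 90, 90, 90, 94, 91, 93, 92, 160, 191, 197, 196, 190, 190, 192, 193, 193, 192, 194, 202, 218, 225, 221, 218, 217, 216, 212, 210, 193, 161, 160, 164, 165]
520 [81, 76, 82, 83, 82, 79, 132, 160, 160, 159, 160, 158, 160, 160, 167, 174, 181, 181, 179, 180, 180, 181, 181, 181, 181, 179, 179, 160, 102, 56, 60, 62, 58, 55, 60, 61, 53, 57, 58, 66, 55, 56, 58, 57, 57, 60, 61, 55, 58, 56]
550 [78, 79, 78, 80, 79, 92, 134, 158, 156, 156, 156, 156, 157, 156, 165, 175, 179, 179, 178, 179, 177, 178, 179, 180, 178, 178, 180, 148, 76, 57, 59, 56, 58, 54, 55, 56, 57, 57, 58, 61, 58, 59, 56, 56, 57, 58, 58, 56, 55, 54]
500 [74, 78, 77, 78, 80, 74, 76, 75, 115, 153, 161, 160, 162, 162, 161, 160, 161, 159, 157, 158, 157, 158, 160, 160, 157, 160, 156, 159, 159, 162, 161, 157, 157, 169, 178, 179, 179, 178, 173, 131, 64, 47, 50, 47, 47, 45, 49, 48]
540 [74, 76, 72, 76, 74, 78, 75, 75, 130, 160, 158, 157, 158, 160, 158, 157, 156, 155, 153, 156, 154, 155, 155, 156, 158, 155, 156, 157, 157, 158, 154, 155, 155, 168, 175, 175, 176, 176, 173, 176, 175, 176, 153, 94, 48, 63, 70, 71]
[0.0326 0.032 ] [0.0376 0.0376] [-0.0307 -0.0307]
```

Run:
```python
from h import *
s=r.read_state();th=np.radians(4.5);n=np.array([-np.sin(th),np.cos(th)])
q=lambda uv,z:(onz('wrist',uv,z)-s['tool_pos'][:2])@n
print(q([(320,201.2),(360,201.2)],.02),q([(520,192.5),(550,192.3)],.018),q([(500,355),(540,355)],.018))
```

```text
[0.033696   0.03370176] [0.03659169 0.03667399] [-0.0351671  -0.03517702]
```

```bash
python3 -m pendant '[{"slide":[0,0.08,0],"turn":0,"claw":1},{"slide":[0,0.16,0],"turn":0,"claw":1},{"slide":[0,0.24,0],"turn":0,"claw":1},{"slide":[0,0.32,0],"turn":0,"claw":1},{"slide":[0,0.37,0],"turn":0,"claw":1},{"slide":[0,0.37,0],"turn":0,"claw":1}]'
python3 -m pendant '[{"slide":[0,0.02,0],"turn":0,"claw":1},{"slide":[0,0.03,0],"turn":0,"claw":1},{"slide":[0,0.03,0],"turn":0,"claw":1}]'
```

```text
time_s: 6.05
tool_pos: [0.6441, -0.1894, 0.0099]
tcp_rot: [[-0.08, 0.997, -0.004], [0.997, 0.08, 0.001], [0.001, -0.004, -1.0]]
force: [-5.3, -0.2, 11.9]
finger_gap: 0.018
grip_force: 61.1
time_s: 6.42
tool_pos: [0.6481, -0.189, 0.0099]
tcp_rot: [[-0.08, 0.997, -0.008], [0.997, 0.08, 0.001], [0.002, -0.008, -1.0]]
force: [-10.8, -1.4, 15.4]
finger_gap: 0.026
grip_force: 61.6
```

```bash
python3 -m pendant '[{"slide":[0,0.02,0],"turn":0,"claw":1},{"slide":[0,0.04,0],"turn":0,"claw":1},{"slide":[0,0.04,0],"turn":0,"claw":1}]'
python3 - <<'E'
from h import *
cv2.imwrite('pics/w4.png',r.grab_frame('wrist')[:,:,::-1])
E
```

```text
time_s: 6.8
tool_pos: [0.6546, -0.1885, 0.0099]
tcp_rot: [[-0.08, 0.997, -0.011], [0.997, 0.08, 0.001], [0.002, -0.011, -1.0]]
force: [-14.3, -1.1, 18.5]
finger_gap: 0.026
grip_force: 62.0
```

View pics/w4.png

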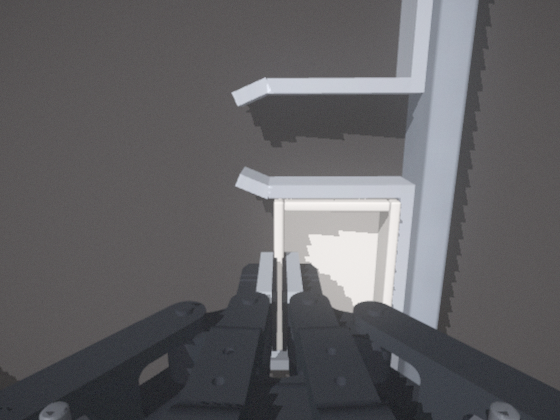

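```bash
python3 -m pendant '[{"slide":[0,0.02,0],"turn":0,"claw":1},{"slide":[0,0.03,0],"turn":0,"claw":1},{"slide":[0,0.03,0],"turn":0,"claw":1},{"slide":[0,0.03,0],"turn":0,"claw":1}]'
python3 - <<'E'
from h import *
s=r.read_state();p=s['tool_pos'];th=np.radians(4.6);u=np.array([np.cos(th),np.sin(th)])
g=r.grab_frame('wrist').mean(2)
for row in(220,260,300): print(row,np.int32(g[row,370:450:1]).tolist())
E
```

```text
time_s: 7.35
tool_pos: [0.6547, -0.1885, 0.0099]
tcp_rot: [[-0.08, 0.996, -0.023], [0.997, 0.081, 0.002], [0.004, -0.022, -1.0]]
force: [-29.5, -2.7, 30.3]
finger_gap: 0.021
grip_force: 63.6
220 [184, 184, 184, 183, 185, 186, 186, 186, 182, 168, 148, 146, 148, 149, 148, 160, 181, 193, 192, 210, 232, 236, 236, 235, 234, 234, 234, 230, 218, 197, 175, 179, 203, 203, 203, 203, 203, 203, 204, 203, 202, 190, 157, 143, 141, 145, 143, 146, 154, 167, 176, 183, 183, 183, 182, 183, 183, 181, 181, 182, 179, 180, 181, 180, 179, 179, 177, 178, 178, 178, 177, 178, 179, 177, 174, 175, 177, 174, 168, 157]
260 [235, 235, 235, 234, 235, 232, 214, 192, 191, 193, 191, 191, 193, 192, 192, 199, 221, 237, 236, 236, 236, 235, 233, 232, 221, 199, 198, 205, 204, 206, 205, 205, 205, 205, 204, 203, 204, 192, 160, 146, 146, 145, 145, 148, 158, 168, 180, 182, 183, 181, 182, 182, 183, 182, 180, 182, 181, 181, 180, 180, 180, 179, 180, 179, 178, 178, 178, 180, 178, 176, 178, 178, 174, 168, 157, 132, 92, 76, 75, 76]
300 [208, 208, 207, 196, 175, 181, 188, 186, 189, 189, 190, 188, 205, 226, 235, 236, 235, 234, 232, 230, 223, 203, 195, 202, 204, 203, 202, 203, 202, 203, 203, 203, 202, 196, 170, 140, 139, 139, 142, 145, 151, 168, 177, 179, 180, 182, 179, 180, 180, 180, 179, 179, 180, 180, 178, 179, 177, 179, 178, 177, 177, 178, 177, 176, 178, 175, 175, 175, 168, 155, 127, 78, 70, 72, 69, 67, 68, 67, 66, 70]
```

Home: x stopped at 0.6547 with 30 N against the stop. I'll release, lift out and back off towards the long boat.

```bash
python3 -m pendant '[{"slide":[0,-0.02,0],"turn":0,"claw":0.7},{"slide":[0,-0.02,0],"turn":0,"claw":0.7},{"slide":[0,-0.03,0],"turn":0,"claw":0.7},{"slide":[0,-0.03,-0.1],"turn":0,"claw":0.7},{"slide":[0,-0.03,-0.25],"turn":0,"claw":0.7},{"slide":[0,-0.1,-0.45],"turn":0,"claw":0.7},{"slide":[0,-0.4,-0.5],"turn":0,"claw":0.7},{"slide":[0,-0.7,-0.5],"turn":0,"claw":0.7},{"slide":[0,-0.95,-0.5],"turn":0,"claw":0.7},{"slide":[0,-0.95,-0.5],"turn":0,"claw":0.7},{"slide":[0,-0.95,-0.5],"turn":0,"claw":0.7}]'
python3 - <<'E'
from h import *
s=r.read_state();p=s['tool_pos'];R=np.array(s['tcp_rot'])
print(R.T@(np.array([.4296,-.1742,.01])-p)/.2,np.degrees(np.arctan2(R[1,1],R[0,1])))
E
```

```text
time_s: 8.78
tool_pos: [0.4778, -0.2049, 0.1109]
tcp_rot: [[-0.078, 0.997, 0.003], [0.997, 0.078, -0.001], [-0.002, 0.003, -1.0]]
force: [-0.4, 0.0, -0.4]
finger_gap: 0.3
grip_force: 0.0
[ 0.17251335 -0.22994458  0.50361329] 4.466711617557724
```

```bash
python3 -m pendant '[{"slide":[0.17,-0.23,0.1],"turn":-0.01,"claw":0.7},{"slide":[0.17,-0.23,0.3],"turn":-0.01,"claw":0.7},{"slide":[0.17,-0.23,0.36],"turn":-0.01,"claw":0.7},{"slide":[0.17,-0.23,0.36],"turn":-0.01,"claw":0.7},{"slide":[0.17,-0.23,0.36],"turn":-0.01,"claw":0.7}]'
python3 - <<'E'
from h import *
cv2.imwrite('pics/w5.png',r.grab_frame('wrist')[:,:,::-1])
m=(r.grab_frame('wrist').min(2)>125).astype(np.uint8)
cs,_=cv2.findContours(m[:, :],cv2.RETR_EXTERNAL,2)
for c in cs:
    if cv2.contourArea(c)>1500: print(cv2.boundingRect(c),cv2.minAreaRect(c))
E
```

```text
time_s: 9.4
tool_pos: [0.4301, -0.175, 0.0387]
tcp_rot: [[-0.094, 0.996, 0.002], [0.996, 0.094, -0.001], [-0.001, 0.002, -1.0]]
force: [-0.4, 0.5, -0.3]
finger_gap: 0.305
grip_force: 0.0
(274, 126, 112, 230) ((329.5, 240.5), (229.0, 111.0), 90.0)
```

```bash
python3 - <<'E'
from h import *
s=r.read_state();p=s['tool_pos'][:2];R=np.array(s['tcp_rot'])[:2,:2]
print((onz('wrist',[(330,126.5)],0.)-p)@R,(onz('wrist',[(274,240),(386,240)],.02)-p)@R, 'tool x (end, want .0575), tool y (want -.002,.046)')
E
python3 -m pendant '[{"slide":[0,0,0.08],"turn":0,"claw":0.7},{"slide":[0,0,0.14],"turn":0,"claw":0.7},{"slide":[0,0,0.145],"turn":0,"claw":0.7},{"slide":[0,0,0.145],"turn":0,"claw":1},{"slide":[0,0,0.145],"turn":0,"claw":1},{"slide":[0,0,0.145],"turn":0,"claw":1},{"slide":[0,0,0.145],"turn":0,"claw":1}]'
python3 - <<'E'
from h import *
s=r.read_state();p=s['tool_pos'];R=np.array(s['tcp_rot'])
th=np.radians(4.6);u=np.array([np.cos(th),np.sin(th)])
for d in(.085,.0):
    t=np.array([.6654,-.0465])-(d+.022)*u
    print(d,t,R.T@(np.array([*t,p[2]])-p)/.2)
E
```

```text
[[0.05827934 0.02494671]] [[ 0.00740723 -0.00209147]
 [ 0.00737185  0.05041086]] tool x (end, want .0575), tool y (want -.002,.046)
time_s: 10.38
tool_pos: [0.4279, -0.1741, 0.0084]
tcp_rot: [[-0.094, 0.996, 0.0], [0.996, 0.094, -0.0], [-0.0, 0.0, -1.0]]
force: [1.1, -0.2, -1.5]
finger_gap: 0.023
grip_force: 60.3
0.085 [ 0.55874466 -0.05508128] [5.30776597e-01 7.07416539e-01 7.79723132e-05]
0.0 [ 0.64347086 -0.04826438] [5.24940652e-01 1.13237646e+00 1.63149548e-04]
```

```bash
python3 -m pendant '[{"slide":[0.05,0.08,0],"turn":0,"claw":1},{"slide":[0.12,0.17,0],"turn":0,"claw":1},{"slide":[0.2,0.27,0],"turn":0.01,"claw":1},{"slide":[0.28,0.37,0],"turn":0.01,"claw":1},{"slide":[0.36,0.47,0],"turn":0.01,"claw":1},{"slide":[0.44,0.57,0],"turn":0.01,"claw":1},{"slide":[0.5,0.65,0],"turn":0.01,"claw":1},{"slide":[0.53,0.69,0],"turn":0.01,"claw":1},{"slide":[0.53,0.69,0],"turn":0.01,"claw":1},{"slide":[0.53,0.69,0],"turn":0.01,"claw":1}]'
python3 - <<'E'
from h import *
cv2.imwrite('pics/w6.png',r.grab_frame('wrist')[:,:,::-1])
E
```

```text
time_s: 11.62
tool_pos: [0.5551, -0.0558, 0.0083]
tcp_rot: [[-0.078, 0.997, 0.0], [0.997, 0.078, -0.0], [-0.0, 0.0, -1.0]]
force: [0.9, 0.8, -1.0]
finger_gap: 0.024
grip_force: 60.4
```

View pics/w6.png

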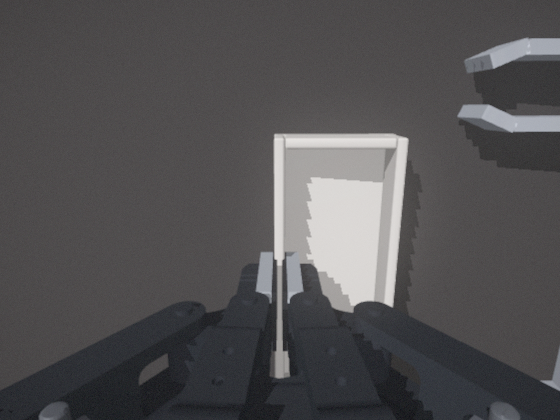

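Run:
```python
from h import *
g=r.grab_frame('wrist').mean(2)
for c in(330,370): print(c,np.int32(g[130:155,c]).tolist())
for c in(535,555): print(c,np.int32(g[110:140,c]).tolist())
print(np.int32(g[375:395,555]).tolist())
```

```text
330 [89, 87, 92, 123, 170, 189, 189, 194, 213, 225, 222, 220, 219, 215, 211, 211, 201, 183, 157, 158, 165, 166, 164, 165, 163]
370 [89, 89, 86, 142, 183, 193, 190, 193, 213, 224, 219, 218, 215, 213, 213, 209, 201, 179, 154, 154, 163, 164, 162, 163, 162]
535 [77, 78, 77, 79, 83, 129, 163, 175, 176, 176, 176, 176, 177, 176, 175, 176, 177, 176, 175, 176, 165, 119, 62, 60, 61, 60, 61, 60, 61, 57]
555 [78, 81, 79, 78, 82, 128, 164, 174, 175, 173, 174, 174, 173, 172, 174, 175, 173, 176, 174, 175, 152, 96, 61, 58, 57, 57, 55, 61, 54, 61]
[132, 131, 132, 131, 127, 131, 132, 134, 143, 148, 150, 151, 151, 121, 61, 42, 47, 48, 43, 45]
```

Run:
```python
from h import *
s=r.read_state();p=s['tool_pos'][:2];R=np.array(s['tcp_rot'])[:2,:2]
q=lambda uv,z:((onz('wrist',uv,z)-p)@R)[:,0]
b=q([(330,138),(370,137.8)],.02);l=q([(535,131),(555,130.6)],.018);rr=q([(555,383)],.018)
print(b,l,rr,'bay c from L',l-.061,'from both',(l.mean()+rr)/2,'boat c',b-.0575)
```

```text
[0.05704228 0.05711543] [0.059347   0.05948835] [-0.04806838] bay c from L [-0.001653   -0.00151165] from both [0.00567465] boat c [-0.00045772 -0.00038457]
```

Left-wall measurement and the 140 mm pitch agree: the bay centre is 1.2 mm to -y of the boat centre. I'll correct that while driving in.

```bash
python3 -m pendant '[{"slide":[-0.006,0.06,0],"turn":0,"claw":1},{"slide":[-0.006,0.14,0],"turn":0,"claw":1},{"slide":[-0.006,0.22,0],"turn":0,"claw":1},{"slide":[-0.006,0.3,0],"turn":0,"claw":1},{"slide":[-0.006,0.38,0],"turn":0,"claw":1},{"slide":[-0.006,0.43,0],"turn":0,"claw":1},{"slide":[-0.006,0.46,0],"turn":0,"claw":1},{"slide":[-0.006,0.46,0],"turn":0,"claw":1}]'
python3 -m pendant '[{"slide":[0,0.02,0],"turn":0,"claw":1},{"slide":[0,0.03,0],"turn":0,"claw":1},{"slide":[0,0.03,0],"turn":0,"claw":1}]'
```

```text
time_s: 12.72
tool_pos: [0.643, -0.05, 0.0083]
tcp_rot: [[-0.079, 0.997, -0.01], [0.997, 0.079, -0.001], [0.0, -0.01, -1.0]]
force: [-13.4, -2.3, 14.5]
finger_gap: 0.026
grip_force: 62.4
time_s: 13.1
tool_pos: [0.643, -0.05, 0.0082]
tcp_rot: [[-0.08, 0.997, -0.022], [0.997, 0.08, -0.001], [0.001, -0.022, -1.0]]
force: [-30.0, -3.9, 27.2]
finger_gap: 0.025
grip_force: 64.1
```

```bash
python3 -m pendant '[{"slide":[0,-0.02,0],"turn":0,"claw":0.7},{"slide":[0,-0.02,0],"turn":0,"claw":0.7},{"slide":[0,-0.03,0],"turn":0,"claw":0.7},{"slide":[0,-0.03,-0.1],"turn":0,"claw":0.7},{"slide":[0,-0.03,-0.25],"turn":0,"claw":0.7},{"slide":[0,-0.1,-0.45],"turn":0,"claw":0.7},{"slide":[0.2,-0.35,-0.5],"turn":0.1,"claw":0.7},{"slide":[0.4,-0.6,-0.5],"turn":0.13,"claw":0.7},{"slide":[0.6,-0.85,-0.5],"turn":0.13,"claw":0.7},{"slide":[0.6,-0.95,-0.5],"turn":0.13,"claw":0.7},{"slide":[0.6,-0.95,-0.5],"turn":0.13,"claw":0.7},{"slide":[0.6,-0.95,-0.5],"turn":0.13,"claw":0.7}]'
python3 - <<'E'
from h import *
s=r.read_state();p=s['tool_pos'];R=np.array(s['tcp_rot'])
print(R.T@(np.array([.4192,.1443,.0085])-p)/.2,np.degrees(np.arctan2(R[1,1],R[0,1])))
g=r.grab_frame('wrist');m=(g.min(2)>125).astype(np.uint8)
cs,_=cv2.findContours(m,cv2.RETR_EXTERNAL,2)
for c in cs:
    if cv2.contourArea(c)>1500:
        b=cv2.boxPoints(cv2.minAreaRect(c));Y=onz('wrist',b,.02)
        print(cv2.boundingRect(c),b.tolist(),Y.tolist(),Y.mean(0))
E
```

```text
time_s: 14.6
tool_pos: [0.4562, 0.0557, 0.1098]
tcp_rot: [[0.126, 0.992, 0.004], [0.992, -0.126, 0.0], [0.001, 0.003, -1.0]]
force: [0.1, 0.4, 1.0]
finger_gap: 0.301
grip_force: 0.0
[ 0.41603203 -0.24081382  0.5057315 ] -7.217929309453059
(509, 222, 51, 163) [[509.0, 222.0], [559.0, 222.0], [559.0, 384.0], [509.0, 384.0]] [[0.6080716175018339, 0.02970258535178128], [0.6412324843392214, 0.025465721571381997], [0.6514953207094216, -0.10658822277950866], [0.6135758297567575, -0.10167168732002875]] [ 0.62859381 -0.0382729 ]
(190, 0, 97, 159) [[190.0, 0.0], [286.0, 0.0], [286.0, 158.0], [190.0, 158.0]] [[0.4224636299281203, 0.1867267836534342], [0.47652761041335095, 0.17992373826985128], [0.46569881660369433, 0.09082647500203359], [0.4053642687274785, 0.09849768646625484]] [0.44251358 0.13899367]
```

```bash
python3 -m pendant '[{"slide":[0.2,-0.12,0],"turn":0,"claw":0.7},{"slide":[0.416,-0.24,0.1],"turn":0,"claw":0.7},{"slide":[0.416,-0.24,0.3],"turn":0,"claw":0.7},{"slide":[0.416,-0.24,0.36],"turn":0,"claw":0.7},{"slide":[0.416,-0.24,0.36],"turn":0,"claw":0.7},{"slide":[0.416,-0.24,0.36],"turn":0,"claw":0.7}]'
python3 - <<'E'
from h import *
s=r.read_state();p=s['tool_pos'][:2];R=np.array(s['tcp_rot'])[:2,:2]
g=r.grab_frame('wrist');m=(g.min(2)>125).astype(np.uint8)
cs,_=cv2.findContours(m,cv2.RETR_EXTERNAL,2)
for c in cs:
    if cv2.contourArea(c)>1500:
        x,y,w,h=cv2.boundingRect(c);print(x,y,w,h,cv2.minAreaRect(c))
        print((onz('wrist',[(x+w/2,y+.5)],0.)-p)@R,(onz('wrist',[(x,240),(x+w,240)],.02)-p)@R,'want x .045; y -.002 .046')
        print([(yy,np.flatnonzero(m[yy,x:x+w])[[0,-1]]+x) for yy in (y+15,y+60,y+100)])
E
```

```text
time_s: 15.4
tool_pos: [0.4188, 0.144, 0.0374]
tcp_rot: [[0.127, 0.992, 0.002], [0.992, -0.127, 0.0], [0.001, 0.002, -1.0]]
force: [0.1, -0.4, -0.1]
finger_gap: 0.301
grip_force: 0.0
275 144 111 186 ((330.0, 236.5), (185.0, 110.0), 90.0)
[[0.04999543 0.02545903]] [[ 0.00798382 -0.00154684]
 [ 0.00794832  0.0501611 ]] want x .045; y -.002 .046
[(159, array([276, 384])), (204, array([276, 381])), (244, array([276, 378]))]
```

```bash
python3 -m pendant '[{"slide":[0.02,0,0.07],"turn":0,"claw":0.7},{"slide":[0.02,0,0.13],"turn":0,"claw":0.7},{"slide":[0.02,0,0.14],"turn":0,"claw":0.7},{"slide":[0.02,0,0.14],"turn":0,"claw":1},{"slide":[0.02,0,0.14],"turn":0,"claw":1},{"slide":[0.02,0,0.14],"turn":0,"claw":1},{"slide":[0.02,0,0.14],"turn":0,"claw":1}]'
python3 - <<'E'
from h import *
s=r.read_state();p=s['tool_pos'];R=np.array(s['tcp_rot'])
th=np.radians(4.6);u=np.array([np.cos(th),np.sin(th)])
home=np.array([.643,-.0495])+.140*np.array([-u[1],u[0]])
for d in(.085,.0):
    t=home-d*u
    print(d,t,R.T@(np.array([*t,p[2]])-p)/.2)
print(np.degrees(np.arctan2(R[1,1],R[0,1])))
E
```

```text
time_s: 16.32
tool_pos: [0.4177, 0.1483, 0.0084]
tcp_rot: [[0.125, 0.992, 0.0], [0.992, -0.125, 0.0], [0.0, 0.0, -1.0]]
force: [0.4, 0.5, -0.9]
finger_gap: 0.021
grip_force: 60.2
0.085 [0.54704595 0.08323213] [-2.41415038e-01  6.82550098e-01  1.99162243e-04]
0.0 [0.63177215 0.09004904] [-1.54450469e-01  1.09855748e+00  3.45838235e-04]
-7.2074045713834956
```

```bash
python3 -m pendant '[{"slide":[-0.03,0.08,0],"turn":-0.01,"claw":1},{"slide":[-0.06,0.17,0],"turn":-0.03,"claw":1},{"slide":[-0.09,0.27,0],"turn":-0.05,"claw":1},{"slide":[-0.12,0.37,0],"turn":-0.07,"claw":1},{"slide":[-0.16,0.47,0],"turn":-0.09,"claw":1},{"slide":[-0.2,0.57,0],"turn":-0.11,"claw":1},{"slide":[-0.23,0.65,0],"turn":-0.13,"claw":1},{"slide":[-0.24,0.67,0],"turn":-0.13,"claw":1},{"slide":[-0.24,0.67,0],"turn":-0.13,"claw":1},{"slide":[-0.24,0.67,0],"turn":-0.13,"claw":1}]'
python3 - <<'E'
from h import *
g=r.grab_frame('wrist').mean(2)
for c in(300,330,370):
    d=np.diff(cv2.GaussianBlur(g,(1,3),0)[:,c]);print(c,[(i,int(d[i])) for i in range(90,240) if abs(d[i])>7])
for c in(530,545,557):
    d=np.diff(g[:,c]);print(c,[(i,int(d[i])) for i in range(60,240) if abs(d[i])>9])
th=np.radians(4.5);s=r.read_state();print('pred bay c lateral',-.2410+.28-np.array([-np.sin(th),np.cos(th)])@s['tool_pos'][:2])
E
```

```text
time_s: 17.58
tool_pos: [0.5438, 0.084, 0.0082]
tcp_rot: [[-0.078, 0.997, -0.001], [0.997, 0.078, 0.0], [0.0, -0.001, -1.0]]
force: [0.1, -0.4, -1.9]
finger_gap: 0.023
grip_force: 60.3
300 [(158, 9), (159, 30), (160, 39), (161, 22), (167, 8), (168, 13), (169, 7), (176, -13), (177, -21), (178, -12)]
330 [(158, 9), (159, 29), (160, 39), (161, 24), (167, 8), (168, 12), (169, 7), (176, -13), (177, -19), (178, -11), (203, 19), (204, 16)]
370 [(158, 9), (159, 29), (160, 39), (161, 24), (167, 7), (168, 13), (169, 8), (176, -13), (177, -20), (178, -11), (205, 7), (206, 19), (207, 17)]
530 [(146, 25), (147, 43), (148, 17), (152, 12), (153, 11), (165, -12), (166, -47), (167, -70), (200, 11), (201, 11)]
545 [(146, 39), (147, 36), (152, 14), (165, -12), (166, -48), (167, -69), (195, 15)]
557 [(146, 42), (147, 32), (152, 10), (165, -21), (166, -60), (167, -47), (196, 12), (197, 10)]
pred bay c lateral -0.002136164001641974
```

Run:
```python
from h import *
s=r.read_state();p=s['tool_pos'][:2];R=np.array(s['tcp_rot'])[:2,:2]
q=lambda uv,z:((onz('wrist',uv,z)-p)@R)[:,0]
print(q([(330,168.5),(370,168.5)],.02)-.045,q([(535,167.2),(555,167)],.018)-.0485)
```

```text
[0.00125453 0.00125948] [-0.0020751  -0.00199916]
```

```bash
python3 -m pendant '[{"slide":[-0.017,0.02,0],"turn":0,"claw":1},{"slide":[-0.017,0.06,0],"turn":0,"claw":1},{"slide":[-0.017,0.14,0],"turn":0,"claw":1},{"slide":[-0.017,0.22,0],"turn":0,"claw":1},{"slide":[-0.017,0.3,0],"turn":0,"claw":1},{"slide":[-0.017,0.38,0],"turn":0,"claw":1},{"slide":[-0.017,0.43,0],"turn":0,"claw":1},{"slide":[-0.017,0.46,0],"turn":0,"claw":1},{"slide":[-0.017,0.46,0],"turn":0,"claw":1}]'
python3 -m pendant '[{"slide":[0,0.02,0],"turn":0,"claw":1},{"slide":[0,0.03,0],"turn":0,"claw":1},{"slide":[0,0.03,0],"turn":0,"claw":1}]'
```

```text
time_s: 18.75
tool_pos: [0.6313, 0.087, 0.0082]
tcp_rot: [[-0.079, 0.997, -0.012], [0.997, 0.079, -0.002], [-0.001, -0.012, -1.0]]
force: [-14.6, -2.6, 14.8]
finger_gap: 0.023
grip_force: 62.4
time_s: 19.12
tool_pos: [0.6314, 0.087, 0.0081]
tcp_rot: [[-0.079, 0.997, -0.024], [0.997, 0.079, -0.003], [-0.001, -0.024, -1.0]]
force: [-30.1, -3.1, 28.5]
finger_gap: 0.021
grip_force: 64.2
```

Home as well. I'll release, withdraw well clear, and check with the top view.

```bash
python3 -m pendant '[{"slide":[0,-0.02,0],"turn":0,"claw":0.7},{"slide":[0,-0.02,0],"turn":0,"claw":0.7},{"slide":[0,-0.03,0],"turn":0,"claw":0.7},{"slide":[0,-0.03,-0.1],"turn":0,"claw":0.7},{"slide":[0,-0.03,-0.25],"turn":0,"claw":0.7},{"slide":[0,-0.1,-0.45],"turn":0,"claw":0.7},{"slide":[0,-0.35,-0.7],"turn":0,"claw":0.7},{"slide":[0,-0.6,-0.9],"turn":0,"claw":0.7},{"slide":[0,-0.9,-0.9],"turn":0,"claw":0.7},{"slide":[0,-0.98,-0.9],"turn":0,"claw":0.7},{"slide":[0,-0.98,-0.9],"turn":0,"claw":0.7}]'
python3 - <<'E'
from h import *
a=r.grab_frame('top')[110:240,190:410,::-1];b=r.grab_frame('side')[170:320,230:450,::-1]
z=lambda i,f:cv2.resize(i,None,fx=f,fy=f,interpolation=cv2.INTER_CUBIC)
a=z(a,2);b=z(b,2)
v=np.vstack([z(a,1),b]);cv2.imwrite('pics/end.png',cv2.resize(v,(471,600)) if 0 else v);print(v.shape)
E
```

```text
time_s: 20.5
tool_pos: [0.4466, 0.0727, 0.19]
tcp_rot: [[-0.078, 0.997, 0.003], [0.997, 0.078, 0.0], [0.0, 0.003, -1.0]]
force: [0.4, 0.3, -0.3]
finger_gap: 0.297
grip_force: 0.0
(560, 440, 3)
```

View pics/end.png

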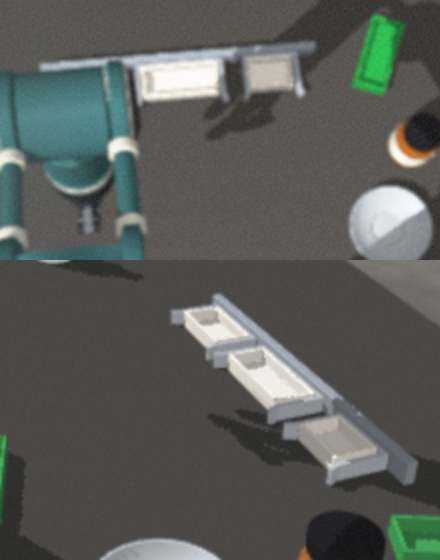

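```bash
python3 -m pendant '[{"slide":[-0.3,0.25,0],"turn":0,"claw":0.7},{"slide":[-0.7,0.5,0],"turn":0,"claw":0.7},{"slide":[-0.8,0.6,0],"turn":0,"claw":0.7},{"slide":[-0.8,0.6,0],"turn":0,"claw":0.7},{"slide":[-0.8,0.6,0],"turn":0,"claw":0.7}]'
python3 - <<'E'
from h import *
g=r.grab_frame('wrist');cv2.imwrite('pics/chk.png',g[:,:,::-1]);f=cv2.GaussianBlur(g.astype(np.float32).mean(2),(3,3),0)
th=np.radians(4.65);u=np.array([np.cos(th),np.sin(th)]);n=np.array([-u[1],u[0]])
for row in range(10,420,20):
    d=np.diff(f[row]);e=[i for i in range(250,559) if abs(d[i])>10 and abs(d[i])==abs(d[max(0,i-3):i+4]).max()]
    if e:
        Y=onz('wrist',[(i+.5,row) for i in e],.02)
        print(row,round(float(Y[0]@n),3),[(i,int(d[i]),round(float(y@u),4)) for i,y in zip(e,Y)])
E
```

```text
time_s: 21.22
tool_pos: [0.5802, -0.0781, 0.1876]
tcp_rot: [[-0.077, 0.997, -0.001], [0.997, 0.077, 0.001], [0.001, -0.001, -1.0]]
force: [-0.4, 0.4, 0.2]
finger_gap: 0.299
grip_force: 0.0
10 0.015 [(355, 32, 0.6299), (360, 19, 0.6337), (364, -17, 0.6368), (374, 17, 0.6444), (411, -18, 0.6727), (417, 17, 0.6773), (421, -13, 0.6803), (428, -22, 0.6857), (447, -34, 0.7002)]
30 0.001 [(354, 32, 0.6299), (359, 20, 0.6338), (363, -17, 0.6369), (372, 17, 0.6438), (409, -17, 0.6725), (415, 17, 0.6771), (426, -21, 0.6856), (445, -36, 0.7003)]
50 -0.014 [(342, 20, 0.6212), (424, -20, 0.6856), (443, -35, 0.7005)]
70 -0.029 [(416, 19, 0.6807), (426, 15, 0.6887), (440, -35, 0.6998)]
90 -0.044 [(355, 20, 0.633), (362, 12, 0.6387), (421, -23, 0.6863), (438, -37, 0.7)]
110 -0.059 [(350, 34, 0.6297), (355, 18, 0.6338), (359, -18, 0.6371), (409, 18, 0.678), (419, -22, 0.6862), (436, -36, 0.7001)]
130 -0.075 [(349, 35, 0.6297), (354, 18, 0.6339), (358, -18, 0.6372), (368, 15, 0.6455), (401, -16, 0.6729), (407, 17, 0.6778), (411, -14, 0.6812), (417, -21, 0.6861), (434, -35, 0.7003)]
150 -0.092 [(348, 3
[... 571 characters left out ...]
395, -18, 0.6736), (400, 16, 0.678), (410, -23, 0.6868), (426, -35, 0.7009)]
230 -0.163 [(331, 34, 0.6179), (408, -24, 0.6867), (424, -37, 0.701)]
250 -0.182 [(400, 14, 0.6812), (409, 14, 0.6894), (422, -39, 0.7012)]
270 -0.202 [(309, -16, 0.5989), (318, 46, 0.6073), (333, -42, 0.6211), (347, 44, 0.634), (404, -21, 0.6866), (420, -41, 0.7014)]
290 -0.222 [(308, -14, 0.5984), (323, 46, 0.6125), (339, -48, 0.6275), (355, 39, 0.6425), (388, -16, 0.6734), (393, 17, 0.6781), (402, -22, 0.6866), (418, -39, 0.7016)]
310 -0.243 [(311, -16, 0.6016), (375, 26, 0.6627), (387, -17, 0.6741), (394, -76, 0.6808)]
330 -0.265 [(314, -18, 0.605)]
350 -0.288 [(324, -59, 0.6154)]
370 -0.311 [(325, -13, 0.6171)]
```

All three boats are consistent after release: rear rim at 0.634 and front inner rim at 0.677–0.678 along the bay axis, parallel to the stop. Nothing else was contacted.

```bash
python3 -c "
from workcell import r
print(r.finish_job())"
```

```text
the job is handed in; nothing more can be done
None
```

The short, middle and long boats were each slid flat into the bay of their length, pressed home against the back stop and still square there after release; the bottle, jar and dish were not touched, and the job was handed in after about 21 s of the 70 s allowed.

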